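# Tamp the loose spectacle cases level in their packing bin

## Robot

A 6-joint arm with a two-finger parallel gripper is mounted at the origin on the work surface. World frame = base frame: x ahead of the robot, y to its left, z up, the work surface at z = 0. Lengths are in mm, angles in rad, forces in N, time in s.
With the tool pointing down it reaches from about 350 to 875 mm from the base axis. Payload 4.2 kg.
Tool frame: the origin (TCP) lies midway between the tips of the shut fingers; the grasp point (between the pads) lies 19 mm behind it; z points along the fingers, y is the direction in which the jaws open and shut (so a half turn about z gives the same grasp; the last joint's range is limited). The gripper opens to 85 mm and grips with 20 to 120 N. Pads are 22 mm wide; open, the fingers measure 114 mm over their backs; the gripper's body (76 mm by 85 mm) begins 54 mm behind the grasp point. The pads swing forward as they close: fully open they stand 13 mm farther back than shut.
Start: joints at [-1.014, 0.385, 0.008, 0, -1.194, -0.259], TCP at [183.402, -597.464, 201.112] pointing down, gripper open.
Joint ranges: [-3.14, 3.14], [-1.21, 2.06], [-1.07, 1.41], [-3.16, 2.05], [-2.99, -0.16], [-3.1, 3.1]. Speed limits (rad/s): [2.79, 2.79, 3.14, 3.14, 3.14, 3.14].

## Interface

Orientations are given as a unit quaternion [x, y, z, w].
In Python, from bench import arm, eyes, nets gives the robot as it stands.
- The arm moves only by the tool jog_arm, never from a script. Its argument "rows" is a list of rows, each a list of 3 entries, a list of its own where there are three numbers: the shift along the tool's x, y, z in cm, then the turn, a rotation vector about the tool's x, y, z in degrees, then the finger opening in cm, from 0 to 8.54. In form: [[[x, y, z], [ax, ay, az], jaw], ...]. A call has 1 to 10 rows; each row shifts and turns the commanded pose from where the row before left it, along the tool's axes as they then stand; what a row does not reach is not made up. A row lasts 1/8 s, in which the tool goes at most 62.5 mm and 10.7 degrees, less where a joint would pass 70% of its speed; a pose out of reach is approached as far as the arm can. A call with a gripper value outside its range is refused whole. The fingers move at their own pace and stop on an object; the grip force is fixed at half the most. Time passes only in rows, so rows that do not move let the fingers close. It gives the time, the measured TCP pose, the force and the opening at its end, in the units of the state.
- arm.read_state(): the state, without advancing time (a new reading comes with each control period).
- eyes.get_image(name): name is "scene" or "top" or "wrist"; returns the picture (420x560x3 uint8, red, green, blue); there is no depth.
- eyes.camera_model(name): a dict with "K" (3x3 intrinsics, pixels), "rvec" (rotation vector, rad) and "tvec" (3), from world to camera coordinates, as OpenCV has them. Camera axes: x right, y down, z forward; pixel columns grow to the right and rows downward; lengths in mm; the calibration is good to about 2 mm. A picture is of the moment at which its call begins: read the wrist's pose just before it. camera_model takes no time and is no camera call; for the wrist camera it gives the pose at the moment of the call.
- arm.job_done(): hands the job in, once; it reports no verdict.
Trained networks look in the newest picture that a camera, given by its name, has taken for a name from the list of things; names that differ only in an ending like _2 or _b are one class to them, and where a whole thing is asked for, a point or a joint stands for the part that bears it (a point fixed in the world has none). Each returns a list of dicts, best first, with "conf" (0 to 1); they miss things now and then, are a little off and sometimes report something else, mostly with a low value. They report only what shows in the picture. A call takes as long as a camera call.
- nets.boxes_of(camera, name): "position" ([column, row] as shares, 0 to 1, of the picture: columns of its width, rows of its height, amid what is visible of it).
The state is a dict: "clock": time; "joints": joint angles; "joint_vel": joint speeds; "joint_efforts": joint torques, N m; "position": TCP position; "ee_rot": TCP orientation; "contact_force": force on the tool from outside, world axes, zero at the start; "wrist_torque": the same for the moment, N m; "gripper_width": finger opening in mm.
Only numpy, scipy, OpenCV 4.12 (cv2) and the standard library are available. Lean on these libraries where they do the work, as an engineer would, in place of code of your own. Each camera call takes 0.05 s, during which the arm holds its last target.

## Task

In each lane of the packing bin one hard case is riding up on its neighbours, so the bin cannot be closed. Take the tamper by its handle and press both proud cases straight down with its flat sole, firmly (a good steady 10 to 20 newtons) and held for a moment once you feel each come home on its rest in the bin floor, but never hammering or forcing (over 25 newtons can crack a case), until all eight lie flat and level, clear below the rim; then stand the tamper upright back on the table beside the bin. Do not touch the cases with the gripper, and leave the bottle, the cup and the cardboard ring where they are.

Things in the scene. Friction and masses are not known exactly. Their poses are not given: they have to be found in the camera images.
- bin: Low blue plastic packing bin, open on top, fixed to the table: 156 (its x) x 214 (its y) x 45 mm high. Origin: centre of its underside, z up. Floor and walls 5 mm. A divider along y makes two lanes 71 mm wide, centred at bin x = -37.5 and +37.5 mm; fixed ends at bin y = -102 mm. Hidden on the floor under each proud case is a hard rest 0 to 6 mm high, different each time: where that case comes home must be felt.
- tamper: Flat hand tamper, about 0.35 kg, standing upright on its sole on the table on one side of the bin: steel and wood foot 56 mm (its x) x 38 mm (its y) x 22 mm high, carrying an upright square wooden handle 26 x 26 mm whose top is 138 mm above the sole. Origin: centre of the sole's underside; z up along the handle.
- bottle: Bystander: clear bottle, 56 mm across, 140 mm tall; origin under its centre. Leave it alone.
- tape: Bystander: cardboard ring, 90 mm across, 24 mm high; origin under its centre. Leave it alone.
- cup: Bystander: paper-white cup, 72 mm across the rim, 70 mm tall; origin under its centre. Leave it alone.
- case_near0: Number 1 of four from the fixed end in the lane nearer the robot (bin x = -37.5 mm). Loose black hard-shell case, all eight identical: 90 g, 66 mm long (x, across the lane), 44 mm wide (y), 30 mm high; long edges chamfered 6 mm in y, 10 mm in z. Origin: centre of underside. Flat on the bin floor it lies 5 mm above the bin's origin; a proud one (one per lane) starts 11 to 16 mm above that, wedged on its neighbours.
- case_near1: Number 2 of four from the fixed end in the lane nearer the robot (bin x = -37.5 mm). Loose black hard-shell case, all eight identical: 90 g, 66 mm long (x, across the lane), 44 mm wide (y), 30 mm high; long edges chamfered 6 mm in y, 10 mm in z. Origin: centre of underside. Flat on the bin floor it lies 5 mm above the bin's origin; a proud one (one per lane) starts 11 to 16 mm above that, wedged on its neighbours.
- case_near2: Number 3 of four from the fixed end in the lane nearer the robot (bin x = -37.5 mm). Loose black hard-shell case, all eight identical: 90 g, 66 mm long (x, across the lane), 44 mm wide (y), 30 mm high; long edges chamfered 6 mm in y, 10 mm in z. Origin: centre of underside. Flat on the bin floor it lies 5 mm above the bin's origin; a proud one (one per lane) starts 11 to 16 mm above that, wedged on its neighbours.
- case_near3: Number 4 of four from the fixed end in the lane nearer the robot (bin x = -37.5 mm). Loose black hard-shell case, all eight identical: 90 g, 66 mm long (x, across the lane), 44 mm wide (y), 30 mm high; long edges chamfered 6 mm in y, 10 mm in z. Origin: centre of underside. Flat on the bin floor it lies 5 mm above the bin's origin; a proud one (one per lane) starts 11 to 16 mm above that, wedged on its neighbours.
- plate_near (a joint): Aluminium end plate of the lane nearer the robot (bin x = -37.5 mm), 68 x 8 x 33 mm. Slides along the bin's +y against about 2 N friction and stays put. Value: travel in m, 0 to 0.022; its face is at bin y = 69 mm + travel. Wedging a proud case down pushes it back: this takes about 6 to 16 N until the case is about 8 to 10 mm above the floor, then it drops, and force rises again on its rest.
- case_far0: Number 1 of four from the fixed end in the lane farther from the robot (bin x = +37.5 mm). Loose black hard-shell case, all eight identical: 90 g, 66 mm long (x, across the lane), 44 mm wide (y), 30 mm high; long edges chamfered 6 mm in y, 10 mm in z. Origin: centre of underside. Flat on the bin floor it lies 5 mm above the bin's origin; a proud one (one per lane) starts 11 to 16 mm above that, wedged on its neighbours.
- case_far1: Number 2 of four from the fixed end in the lane farther from the robot (bin x = +37.5 mm). Loose black hard-shell case, all eight identical: 90 g, 66 mm long (x, across the lane), 44 mm wide (y), 30 mm high; long edges chamfered 6 mm in y, 10 mm in z. Origin: centre of underside. Flat on the bin floor it lies 5 mm above the bin's origin; a proud one (one per lane) starts 11 to 16 mm above that, wedged on its neighbours.
- case_far2: Number 3 of four from the fixed end in the lane farther from the robot (bin x = +37.5 mm). Loose black hard-shell case, all eight identical: 90 g, 66 mm long (x, across the lane), 44 mm wide (y), 30 mm high; long edges chamfered 6 mm in y, 10 mm in z. Origin: centre of underside. Flat on the bin floor it lies 5 mm above the bin's origin; a proud one (one per lane) starts 11 to 16 mm above that, wedged on its neighbours.
- case_far3: Number 4 of four from the fixed end in the lane farther from the robot (bin x = +37.5 mm). Loose black hard-shell case, all eight identical: 90 g, 66 mm long (x, across the lane), 44 mm wide (y), 30 mm high; long edges chamfered 6 mm in y, 10 mm in z. Origin: centre of underside. Flat on the bin floor it lies 5 mm above the bin's origin; a proud one (one per lane) starts 11 to 16 mm above that, wedged on its neighbours.
- plate_far (a joint): Aluminium end plate of the lane farther from the robot (bin x = +37.5 mm), 68 x 8 x 33 mm. Slides along the bin's +y against about 2 N friction and stays put. Value: travel in m, 0 to 0.022; its face is at bin y = 69 mm + travel. Wedging a proud case down pushes it back: this takes about 6 to 16 N until the case is about 8 to 10 mm above the floor, then it drops, and force rises again on its rest.

How it is judged (in metres and radians):
On the way, in this order (a step that is already met when the one before it is completed fails the run):
1. one proud case is home on its rest in the bin floor and held there firmly by the tamper (over 9 N) ((((z of case_near1 in the frame of bin between 0.002 and 0.013 m and angle between case_near1's own z axis and vertical below 0.08 rad) and contact force between tamper and case_near1 above 9 N) or ((z of case_far2 in the frame of bin between 0.002 and 0.013 m and angle between case_far2's own z axis and vertical below 0.08 rad) and contact force between tamper and case_far2 above 9 N))), for 0.3 s.
2. both proud cases are down, and the second is held down firmly by the tamper (over 9 N) (z of case_near1 in the frame of bin between 0.002 and 0.013 m and angle between each of case_near1, case_far2's own z axis and vertical below 0.08 rad and z of case_far2 in the frame of bin between 0.002 and 0.013 m and (((z of case_near1 in the frame of bin between 0.002 and 0.013 m and angle between case_near1's own z axis and vertical below 0.08 rad) and contact force between tamper and case_near1 above 9 N) or ((z of case_far2 in the frame of bin between 0.002 and 0.013 m and angle between case_far2's own z axis and vertical below 0.08 rad) and contact force between tamper and case_far2 above 9 N))), for 0.3 s.
At the end, for the whole second after the job is handed in: All eight cases lie flat in the bin (tilted under 0.08 rad), the six lower ones within 3.5 mm of the floor, the two tamped ones on their rests, within 8 mm of the floor, and the tamper stands upright (within 0.1 rad) and still on its sole on the table beside the bin (z of case_near0 in the frame of bin between 0.002 and 0.0085 m and angle between each of case_near0, case_near1, case_near2, case_near3, case_far0, case_far1, case_far2, case_far3's own z axis and vertical below 0.08 rad and z of case_near1 in the frame of bin between 0.002 and 0.013 m and z of case_near2 in the frame of bin between 0.002 and 0.0085 m and z of case_near3 in the frame of bin between 0.002 and 0.0085 m and z of case_far0 in the frame of bin between 0.002 and 0.0085 m and z of case_far1 in the frame of bin between 0.002 and 0.0085 m and z of case_far2 in the frame of bin between 0.002 and 0.013 m and z of case_far3 in the frame of bin between 0.002 and 0.0085 m and height (world z) of tamper between -0.004 and 0.004 m and angle between tamper's own z axis and vertical below 0.1 rad and horizontal distance between tamper and bin above 0.09 m and linear speed of tamper below 0.02 m/s); the robot touches nothing.
It fails at once if the tamper presses a case or the bin with more than 28 N (contact force between tamper and case_near0 above 28 N or contact force between tamper and case_near1 above 28 N or contact force between tamper and case_near2 above 28 N or contact force between tamper and case_near3 above 28 N or contact force between tamper and case_far0 above 28 N or contact force between tamper and case_far1 above 28 N or contact force between tamper and case_far2 above 28 N or contact force between tamper and case_far3 above 28 N or contact force between tamper and bin above 28 N).
It fails at once if the gripper or arm touches a case (contact force between any of the fingers, the arm and case_near0 above 1 N or contact force between any of the fingers, the arm and case_near1 above 1 N or contact force between any of the fingers, the arm and case_near2 above 1 N or contact force between any of the fingers, the arm and case_near3 above 1 N or contact force between any of the fingers, the arm and case_far0 above 1 N or contact force between any of the fingers, the arm and case_far1 above 1 N or contact force between any of the fingers, the arm and case_far2 above 1 N or contact force between any of the fingers, the arm and case_far3 above 1 N).
It fails at once if a bystander is moved more than 30 mm or tipped (distance of any of bottle, tape, cup from where it was at the start of the episode above 0.03 m or angle between any of bottle, tape, cup's own z axis and vertical above 0.3 rad).
It also fails if it takes over 58 s, if anything falls off the work surface, if the arm or the gripper's body presses on something with over 40 N, if the wrist force passes 120 N, or if a joint passes its speed limit or range.

## Working session

There is one attempt and no reset: what is moved stays moved. The work goes in short steps, Python scripts to look and compute and a tool call to move; the robot and the scene stay as the last step left them, time stands still between calls to the robot, and variables do not carry over. Pictures are saved under pics/ and viewed, and the job is handed in when it is done.

Besides the shell and the picture viewer there is one more tool, called after "Request:" as a command line: name --argument value ..., lists and objects as JSON in quotes. jog_arm: Moves the arm, as the interface text tells. Its arguments: {"type":"object","properties":{"rows":{"type":"array","items":{"type":"array"}}},"required":["rows"]}

```bash
mkdir -p pics; ls; python3 - <<'E'
from bench import arm,eyes,nets
import cv2
s=arm.read_state();print({k:(v if not hasattr(v,'tolist') else v.tolist()) for k,v in s.items()})
for c in ("scene","top","wrist"):
    im=eyes.get_image(c);cv2.imwrite(f"pics/{c}0.png",im[:,:,::-1])
    print(c,eyes.camera_model(c))
    for n in ("bin","tamper","bottle","tape","cup"):
        print(n,[(d['position'],round(d['conf'],2)) for d in nets.boxes_of(c,n)][:2])
E
```

```text
pics
{'clock': 0.0, 'joints': [-1.0144164379401188, 0.3855463008232755, 0.00662363025741198, -0.0005358547471150545, -1.19403938388576, -0.25859407429286624], 'joint_vel': [0.00011993867507375024, 0.0008397676605922124, -0.0007600860477353303, -0.00019777354026902049, 0.0005923265693950934, -0.0009309271475119994], 'joint_efforts': [0.000176666876541276, -39.228869676589966, 18.84013295173645, 4.186100363731384, -0.00452860738732852, 2.370563436215889e-05], 'position': [183.19919472310792, -596.8472313418232, 200.02154948920298], 'ee_rot': [-0.14824553912856042, 0.9889499610797428, 0.0010928892484367537, -0.00020050423552198365], 'contact_force': [-1.335810478446338, 0.28068325009463735, 0.25061948919061966], 'wrist_torque': [0.03990826186086476, -0.0015781041146334445, -0.011215460089696502], 'gripper_width': 85.44544253239576}
scene {'K': array([[437.484925  ,   0.        , 294.09107746],
       [  0.        , 437.484925  , 205.99854366],
       [  0.        ,   0.        ,   1.        ]]), 'rvec': array([ 2.14400582,  0.60416381, -0.31420031]), 'tvec': array([-471.60448668, -133.9
[... 297 characters left out ...]
      [  0.        ,   0.        ,   1.        ]]), 'rvec': array([ 2.1479249, -2.1996004,  0.0939259]), 'tvec': array([  28.75703389,  548.80630446, 1060.85580346])}
bin [([0.4532, 0.5017], 0.95)]
tamper [([0.748, 0.5988], 0.82), ([0.5732, 0.4686], 0.7)]
bottle [([0.2745, 0.6169], 0.7)]
tape [([0.7195, 0.3679], 0.58), ([0.475, 0.4629], 0.43)]
cup [([0.2729, 0.3943], 0.77)]
wrist {'K': array([[290.31576044,   0.        , 278.9161132 ],
       [  0.        , 290.31576044, 212.51221608],
       [  0.        ,   0.        ,   1.        ]]), 'rvec': array([-1.74111257, -2.35617746, -0.37409378]), 'tvec': array([625.43020021, -39.16370781, 379.89154492])}
bin []
tamper []
bottle []
tape []
cup []
```

View pics/top0.png

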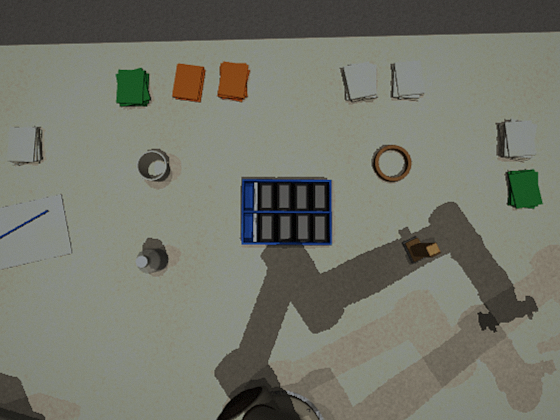

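View pics/scene0.png

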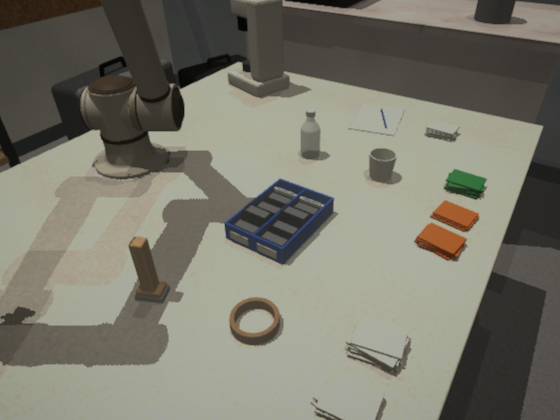

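The top picture shows the bin at about (287,211), the tamper's foot at about (418,248) with its handle leaning right to (433,250), the ring at (392,163), the cup at (153,165) and the bottle at (150,257). Next I'll zoom in.

```bash
python3 - <<'E'
import cv2,numpy as np
im=cv2.imread("pics/top0.png")
a=cv2.resize(im[165:255,235:340],None,fx=7,fy=6.4,interpolation=cv2.INTER_CUBIC);cv2.imwrite("pics/binz.png",a)
a=cv2.resize(im[220:275,390:450],None,fx=10,fy=10,interpolation=cv2.INTER_CUBIC);cv2.imwrite("pics/tampz.png",np.clip(a*1.6,0,255).astype('uint8'))
im=cv2.imread("pics/scene0.png")
a=cv2.resize(im[230:305,120:180],None,fx=8,fy=8,interpolation=cv2.INTER_CUBIC);cv2.imwrite("pics/tampzs.png",np.clip(a*1.6,0,255).astype('uint8'))
a=cv2.resize(im[175:260,220:340],None,fx=6.5,fy=6.5,interpolation=cv2.INTER_CUBIC);cv2.imwrite("pics/binzs.png",np.clip(a*1.8,0,255).astype('uint8'))
E
```

```text
(no output)
```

View pics/binz.png

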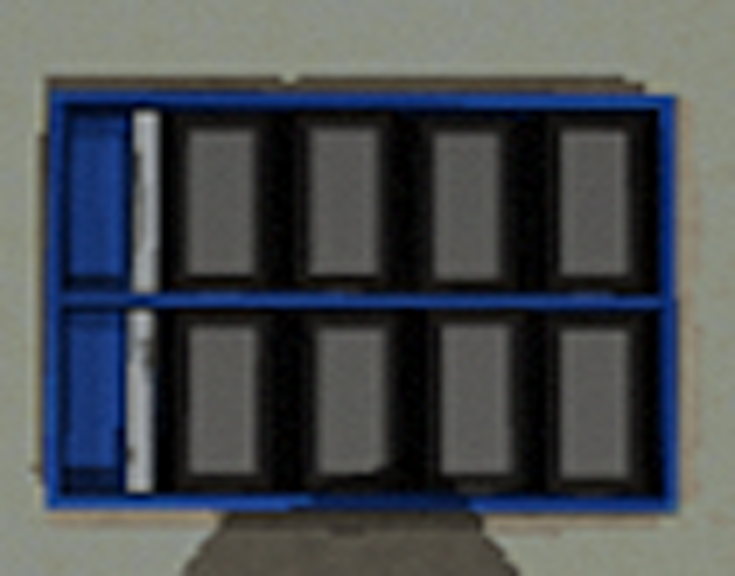

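View pics/tampz.png

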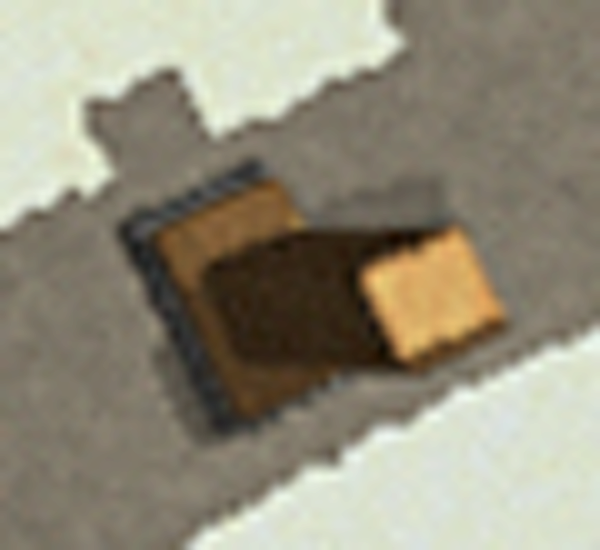

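View pics/tampzs.png

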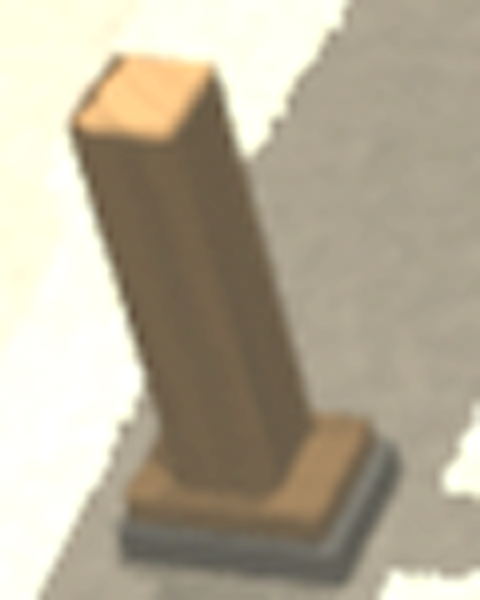

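View pics/binzs.png

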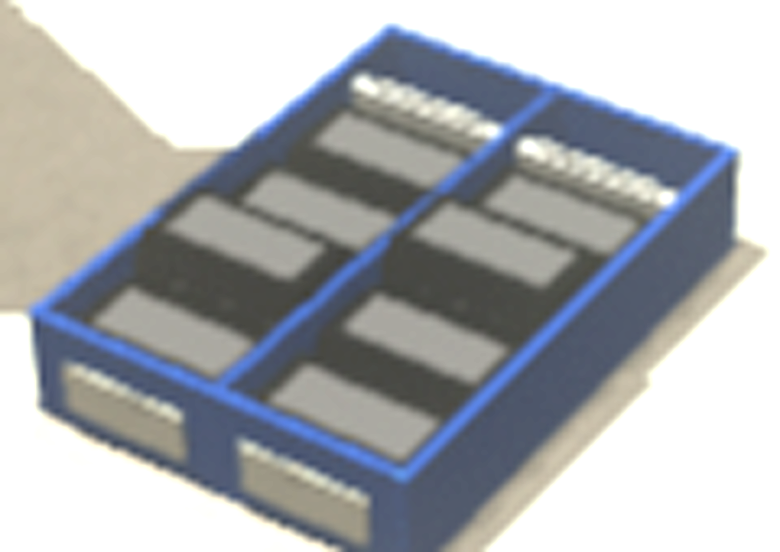

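The zooms show the proud cases are near1 and far2, which matches the judged steps. Next come the bin and tamper poses from corner picks.

```bash
cat > h.py <<'E'
from bench import arm,eyes,nets
import cv2,numpy as np
from scipy.optimize import least_squares
from scipy.spatial.transform import Rotation as R
def cam(c): return eyes.camera_model(c)
def proj(m,P): return cv2.projectPoints(np.asarray(P,float).reshape(-1,1,3),m['rvec'],m['tvec'],m['K'],None)[0].reshape(-1,2)
def ray(m,px,z):
    Rm=cv2.Rodrigues(m['rvec'])[0];C=-Rm.T@m['tvec']
    d=(Rm.T@np.linalg.inv(m['K'])@np.c_[np.asarray(px,float),np.ones(len(px))].T).T
    return C+d*((z-C[2])/d[:,2])[:,None]
def unz(px,off,sx,sy): px=np.asarray(px,float); return np.c_[(px[:,0]+.5)/sx-.5+off[0],(px[:,1]+.5)/sy-.5+off[1]]
def fit(model,obs,x0):
    # obs list of (cammodel, pts_local, px)
    def f(x):
        c,s=np.cos(x[2]),np.sin(x[2]);out=[]
        for m,P,px in obs:
            P=np.asarray(P,float);W=np.c_[c*P[:,0]-s*P[:,1]+x[0],s*P[:,0]+c*P[:,1]+x[1],P[:,2]]
            out.append((proj(m,W)-px).ravel())
        return np.concatenate(out)
    return least_squares(f,x0,x_scale=[100,100,1],loss='soft_l1')
E
python3 - <<'E'
from h import *
T=cam('top');S=cam('scene')
b=unz([(50,92),(677,97),(677,510),(45,507)],(235,165),7,6.4)
bl=[(78,107,45),(78,-107,45),(-78,-107,45),(-78,107,45)]
bs=unz([(388,28),(737,153),(405,475),(35,312)],(220,175),6.5,6.5)
bls=[(-78,107,45),(78,107,45),(78,-107,45),(-78,-107,45)]
W=ray(T,b,45);print(W)
for o in ([(T,bl,b)],[(S,bls,bs)],[(T,bl,b),(S,bls,bs)]):
    r=fit(None,o,[W[:,0].mean(),W[:,1].mean(),0]);print('bin',r.x,np.abs(r.fun).max())
t=unz([(360,270),(460,228),(507,322),(405,365)],(390,220),10,10)
ts=unz([(120,58),(215,68),(175,140),(75,125)],(120,230),8,8)
Wt=ray(T,t,138);Ws=ray(S,ts,138);print(Wt,Wt.mean(0),Ws,Ws.mean(0))
f=unz([(125,228),(255,160),(218,435)],(390,220),10,10)
print(ray(T,f,8))
fs=unz([(125,520),(325,545),(395,450),(125,555),(345,582)],(120,230),8,8)
print(ray(S,fs[:3],10),ray(S,fs[3:],0))
for n,c in (('tape','top'),('bottle','top'),('cup','top')):
    p=nets.boxes_of(c,n)[0]['position'];print(n,ray(T,[(p[0]*560,p[1]*420)],20))
E
```

```text
[[ 614.3243223    79.0884915    45.        ]
 [ 607.25232303 -134.86190386   45.        ]
 [ 453.72761762 -129.32694954   45.        ]
 [ 459.85486011   83.57794429   45.        ]]
bin [ 5.33812543e+02 -2.53814707e+01 -3.15310064e-02] 0.5262230443715339
bin [ 5.34723034e+02 -2.61101673e+01 -2.89691029e-02] 1.506204415823305
bin [ 5.34116326e+02 -2.54899583e+01 -2.99498895e-02] 1.5564901127794428
[[ 443.91822642 -319.01362035  138.        ]
 [ 452.39743301 -340.97022546  138.        ]
 [ 432.07244907 -349.89521798  138.        ]
 [ 423.42148697 -327.53400048  138.        ]] [ 437.95239887 -334.35326607  138.        ] [[ 425.6247754  -330.1864389   138.        ]
 [ 446.35906696 -321.60728097  138.        ]
 [ 456.9525932  -342.98105703  138.        ]
 [ 434.56047327 -350.86759728  138.        ]] [ 440.87422721 -336.41059354  138.        ]
[[ 454.36918961 -306.96801133    8.        ]
 [ 470.16320274 -339.50508885    8.        ]
 [ 403.75054349 -327.01398238    8.        ]]
[[ 417.80142328 -358.83160997   10.        ]
 [ 464.66219288 -339.50862516   10.        ]
 [ 456.95752234 -308.59663448   10.        ]] [[ 417.52521658 -361.48385816    0.        ]
 [ 469.10844404 -339.95515307    0.        ]]
tape [[ 669.12679152 -316.38389443   20.        ]]
bottle [[428.24916415 296.32856531  20.        ]]
cup [[656.53989208 298.40991086  20.        ]]
```

```bash
cat >> h.py <<'E'
def st():
    s=arm.read_state();r=R.from_quat(s['ee_rot']);X=r.as_matrix()
    tilt=np.degrees(np.arccos(-X[2,2]));yaw=np.degrees(np.arctan2(X[1,0],X[0,0]))
    print('t',round(s['clock'],2),'p',np.round(s['position'],1),'yaw',round(yaw,2),'tilt',round(tilt,2),'zaxis',np.round(X[:,2],4),'F',np.round(s['contact_force'],2),'M',np.round(s['wrist_torque'],2),'w',round(s['gripper_width'],1))
    return s,X
def togo(target,yaw=None):
    s,X=st();d=X.T@(np.asarray(target)-s['position']);print('tool shift cm',np.round(d/10,3))
    if yaw is not None:
        y=np.degrees(np.arctan2(X[1,0],X[0,0]));
        # desired: x at yaw, z down
        c,sn=np.cos(np.radians(yaw)),np.sin(np.radians(yaw))
        D=np.array([[c,sn,0],[sn,-c,0],[0,0,-1]]);print('turn deg',np.round(np.degrees(R.from_matrix(X.T@D).as_rotvec()),2))
E
python3 -c "
from h import *
togo([438.5,-334.5,200],-157.5)"
```

```text
t 1.05 p [ 183.4 -597.5  201.1] yaw -162.94 tilt 0.0 zaxis [ 0. -0. -1.] F [ 0.08 -0.01  0.25] M [ 0.09  0.02 -0.01] w 85.8
tool shift cm [-32.102  17.654   0.111]
turn deg [-0.    0.   -5.44]
```

Request:
jog_arm --rows '[[[-4,2.2,0],[0,0,0],8.5],[[-4,2.2,0],[0,0,0],8.5],[[-4,2.2,0],[0,0,0],8.5],[[-4,2.2,0],[0,0,0],8.5],[[-4,2.2,0],[0,0,0],8.5],[[-4,2.2,0],[0,0,0],8.5],[[-4,2.2,0],[0,0,0],8.5],[[-4,2.2,0],[0,0,0],8.5],[[0,0,0],[0,0,-5.4],8.5],[[0,0,0],[0,0,0],8.5]]'

```text
clock: 2.3
position: [438.1, -334.9, 201.2]
ee_rot: [-0.195, 0.981, -0.0, 0.0]
contact_force: [-0.5, -0.5, 0.3]
gripper_width: 84.8
```

```bash
python3 - <<'E'
from h import *
im=eyes.get_image('wrist');cv2.imwrite('pics/w1.png',im[:,:,::-1])
m=cam('wrist');print(m)
togo([438.5,-334.5,200],-157.5)
print(proj(m,[(438.5,-334.5,138),(438.5,-334.5,22)]))
E
```

```text
{'K': array([[290.31576044,   0.        , 278.9161132 ],
       [  0.        , 290.31576044, 212.51221608],
       [  0.        ,   0.        ,   1.        ]]), 'rvec': array([-1.63564685, -2.44316747, -0.38794158]), 'tvec': array([ 477.01268659, -302.51344365,  294.14552131])}
t 2.35 p [ 437.7 -335.2  201.1] yaw -157.62 tilt 0.0 zaxis [ 0. -0. -1.] F [-0.7   0.37  0.25] M [ 0.   -0.01 -0.02] w 85.0
tool shift cm [-0.103  0.038  0.115]
turn deg [-0.    0.   -0.12]
[[279.57776474 217.72372265]
 [279.47257494 187.08977012]]
```

View pics/w1.png

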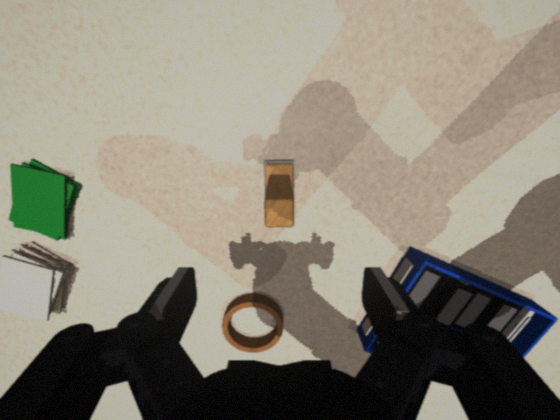

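The wrist picture shows the tamper square to the view at about (279,195), between the fingers. I'll zoom in to refine its position.

```bash
python3 - <<'E'
import cv2
im=cv2.imread("pics/w1.png")
a=cv2.resize(im[145:240,245:315],None,fx=6,fy=6,interpolation=cv2.INTER_CUBIC);cv2.imwrite("pics/w1z.png",a)
E
```

```text
(no output)
```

View pics/w1z.png

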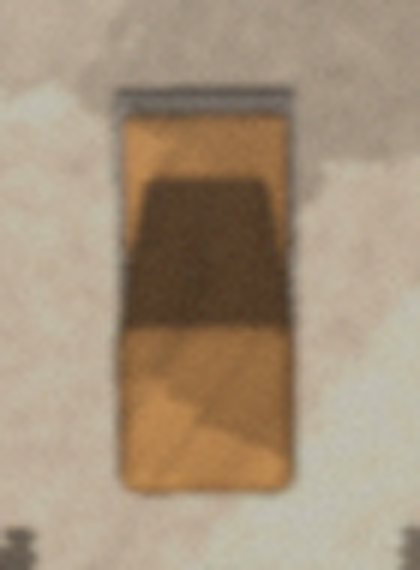

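```bash
python3 - <<'E'
from h import *
m=cam('wrist')
p=unz([(118,325),(294,325),(295,492),(119,492)],(245,145),6,6);W=ray(m,p,138);print(W,W.mean(0))
p=unz([(118,92),(293,92)],(245,145),6,6);print(ray(m,p,0));print(ray(m,p,10))
E
```

```text
[[ 427.79035309 -352.88626752  138.        ]
 [ 418.37472782 -330.04681407  138.        ]
 [ 441.33561872 -320.0072637   138.        ]
 [ 451.05336414 -343.57217133  138.        ]] [ 434.63851595 -336.62812915  138.        ]
[[ 417.76867094 -364.10785019    0.        ]
 [ 403.54931978 -329.60197151    0.        ]]
[[ 416.30427943 -364.15711275   10.        ]
 [ 402.46510567 -330.57380466   10.        ]]
```

Request:
jog_arm --rows '[[[0.1,0,3],[0,0,0],8.5],[[0,0,3],[0,0,0],8.5],[[0,0,3],[0,0,0],8.5],[[0,0,3],[0,0,0],8.5],[[0,0,0],[0,0,0],5],[[0,0,0],[0,0,0],3.5],[[0,0,0],[0,0,0],2],[[0,0,0],[0,0,0],2],[[0,0,0],[0,0,0],2],[[0,0,0],[0,0,0],2]]'

```text
clock: 3.6
position: [437.7, -336.2, 82.8]
ee_rot: [-0.195, 0.981, -0.001, 0.001]
contact_force: [-0.2, 1.7, 5.9]
gripper_width: 25.0
```

```bash
python3 -c "
from h import *
st();im=eyes.get_image('scene');cv2.imwrite('pics/s2.png',cv2.resize(im[200:330,60:220],None,fx=4,fy=4)[:,:,::-1]);st()"
```

```text
t 3.6 p [ 437.7 -336.2   82.8] yaw -157.51 tilt 0.16 zaxis [ 0.0024 -0.0015 -1.    ] F [-0.16  1.67  5.86] M [ 0.37  0.17 -0.01] w 25.0
t 3.65 p [ 437.7 -336.2   82.8] yaw -157.51 tilt 0.16 zaxis [ 0.0024 -0.0015 -1.    ] F [0.12 1.26 6.28] M [ 0.35  0.16 -0.02] w 25.2
```

View pics/s2.png

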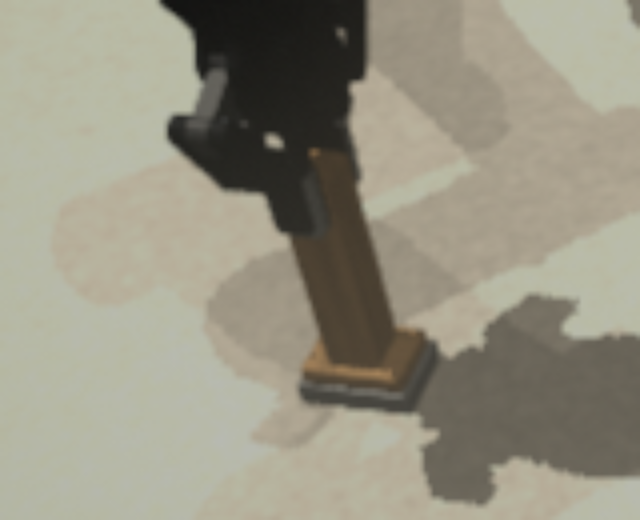

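The jaws hold the handle near its top, with an opening of 25 mm. The sole is still on the table, with a TCP z of 82.8. Next I lift it.

Request:
jog_arm --rows '[[[0,0,-0.5],[0,0,0],2],[[0,0,-2],[0,0,0],2],[[0,0,-3],[0,0,0],2],[[0,0,-3],[0,0,0],2],[[0,0,-1.5],[0,0,0],2],[[0,0,0],[0,0,0],2],[[0,0,0],[0,0,0],2]]'

```text
clock: 4.53
position: [435.8, -335.1, 179.4]
ee_rot: [-0.195, 0.981, 0.001, -0.001]
contact_force: [-0.8, -0.5, -3.5]
gripper_width: 24.6
```

```bash
python3 -c "
from h import *
b=np.array([534.0,-25.7]);a=-0.030;Rb=np.array([[np.cos(a),-np.sin(a)],[np.sin(a),np.cos(a)]])
for n,l in (('near1',(-37.5,-27)),('far2',(37.5,20))): print(n,b+Rb@np.array(l))
im=eyes.get_image('wrist');cv2.imwrite('pics/w3.png',im[:,:,::-1]);
im=eyes.get_image('scene');cv2.imwrite('pics/s3.png',im[:,:,::-1])
im=eyes.get_image('top');cv2.imwrite('pics/t3.png',im[:,:,::-1])
st()"
```

```text
near1 [495.70699523 -51.56301965]
far2 [572.08303627  -6.83383058]
t 4.67 p [ 436.1 -335.4  179.8] yaw -157.55 tilt 0.15 zaxis [-0.0024  0.0012 -1.    ] F [-0.29  0.44 -2.79] M [ 0.03 -0.02 -0.03] w 24.9
```

View pics/w3.png

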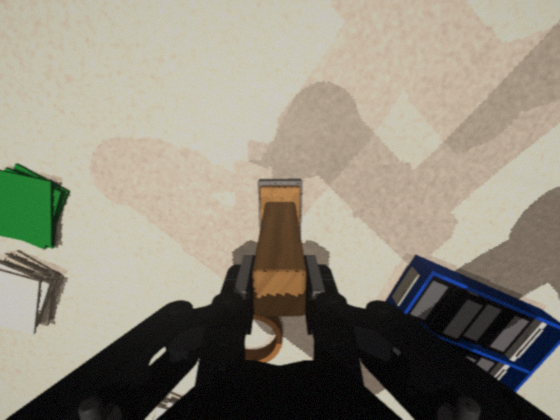

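The wrist picture shows the tamper hanging straight in the jaws. The force reading is about -3.2 N of weight, so I'll use that as the tare. Next I locate the proud cases precisely.

```bash
python3 - <<'E'
from h import *
T=cam('top');S=cam('scene')
b=np.array([534.0,-25.7]);a=-0.030;Rb=np.array([[np.cos(a),-np.sin(a)],[np.sin(a),np.cos(a)]])
loc=lambda W: (W[:,:2]-b)@Rb
# top face corners
q={'near0':[(560,327),(633,327),(633,478),(560,478)],'near1':[(440,325),(512,325),(512,473),(440,473)],'near2':[(317,327),(387,327),(387,472),(317,472)],'near3':[(187,327),(258,327),(258,475),(187,475)],
'far0':[(560,127),(631,127),(631,275),(560,275)],'far1':[(432,127),(502,127),(502,278),(432,278)],'far2':[(307,127),(382,127),(382,277),(307,277)],'far3':[(187,127),(257,127),(257,277),(187,277)]}
for n,p in q.items():
    z=48 if n in('near1','far2') else 35
    L=loc(ray(T,unz(p,(235,165),7,6.4),z));print(n,np.round(L.mean(0),1),np.round(np.ptp(L,0),1))
qs={'near1':[(200,190),(328,240),(290,282),(165,225)],'far2':[(450,200),(578,252),(540,290),(412,232)]}
for n,p in qs.items():
    for z in (46,49,52):
        L=loc(ray(S,unz(p,(220,175),6.5,6.5),z));print(n,z,np.round(L.mean(0),1),np.round(np.ptp(L,0),1))
E
```

```text
near0 [-37.2 -80.1] [56.5 25.1]
near1 [-36.7 -38.1] [54.7 24.3]
near2 [-36.6   3.3] [54.3 24.1]
near3 [-37.4  47.5] [55.4 24.6]
far0 [ 38.5 -80.1] [56.1 24.6]
far1 [ 37.6 -35.9] [57.2 24.1]
far2 [36.1  6.5] [56.2 25.6]
far3 [37.3 48.2] [56.9 24.4]
near1 46 [-40.6 -33.3] [58.5 26.2]
near1 49 [-38.  -36.4] [58.2 26. ]
near1 52 [-35.5 -39.5] [57.9 25.9]
far2 46 [35.3  9.3] [55. 26.]
far2 49 [37.5  6. ] [54.7 25.9]
far2 52 [39.6  2.7] [54.4 25.7]
```

Request:
jog_arm --rows '[[[0,0,0],[0,0,4],2],[[0,0,0],[0,0,8],2],[[0,0,0],[0,0,8],2],[[0,0,0],[0,0,4.2],2],[[0,0,0],[0,0,0],2]]'

```text
clock: 5.3
position: [436.5, -335.6, 180.4]
ee_rot: [0.015, 1.0, 0.0, -0.001]
contact_force: [0.6, -0.4, -3.0]
gripper_width: 24.6
```

```bash
cat >> h.py <<'E'
bb=np.array([534.0,-25.7]);ba=-0.030;Rb=np.array([[np.cos(ba),-np.sin(ba)],[np.sin(ba),np.cos(ba)]])
N1=bb+Rb@np.array([-37.5,-36.5]);F2=bb+Rb@np.array([37.5,7.])
E
python3 -c "
from h import *
print(N1,F2)
togo([*N1,180],178.3)"
```

```text
[495.42203798 -61.05874497] [571.69309477 -19.82798102]
t 5.3 p [ 436.5 -335.6  180.4] yaw 178.31 tilt 0.08 zaxis [-1.2e-03  6.0e-04 -1.0e+00] F [ 0.55 -0.41 -2.99] M [ 0.04 -0.02 -0.01] w 24.6
tool shift cm [-5.082 27.612  0.05 ]
turn deg [ 0.03 -0.07  0.01]
```

Request:
jog_arm --rows '[[[-0.35,1.8,0],[0,0,0],2],[[-0.7,3.8,0],[0,0,0],2],[[-0.7,4,0],[0,0,0],2],[[-0.7,4,0],[0,0,0],2],[[-0.7,4,0],[0,0,0],2],[[-0.7,4,0],[0,0,0],2],[[-0.7,3.5,0],[0,0,0],2],[[-0.53,2.5,0],[0,0,0],2],[[0,0,0],[0,0,0],2],[[0,0,0],[0,0,0],2]]'

```text
clock: 6.55
position: [495.5, -61.2, 181.0]
ee_rot: [0.015, 1.0, -0.0, -0.0]
contact_force: [-0.0, -0.3, -3.3]
gripper_width: 24.8
```

```bash
python3 - <<'E'
from h import *
togo([*N1,180],178.3)
im=eyes.get_image('wrist');cv2.imwrite('pics/w4.png',im[:,:,::-1]);
im=eyes.get_image('scene');cv2.imwrite('pics/s4.png',cv2.resize(im[130:270,190:350],None,fx=4.2,fy=4.2,interpolation=2)[:,:,::-1])
im=eyes.get_image('top');cv2.imwrite('pics/t4.png',cv2.resize(im[165:255,225:345],None,fx=6.5,fy=6.5,interpolation=2)[:,:,::-1])
togo([*N1,180],178.3)
E
```

```text
t 6.55 p [495.5 -61.2 181. ] yaw 178.32 tilt 0.03 zaxis [-6.e-04 -1.e-04 -1.e+00] F [-0.02 -0.32 -3.28] M [-0.01  0.    0.  ] w 24.8
tool shift cm [0.005 0.013 0.101]
turn deg [-0.01 -0.03  0.02]
t 6.7 p [495.6 -61.9 181. ] yaw 178.22 tilt 0.02 zaxis [-3.e-04 -1.e-04 -1.e+00] F [-0.04  0.27 -2.84] M [0.   0.03 0.02] w 25.0
tool shift cm [0.016 0.088 0.104]
turn deg [-0.   -0.02 -0.08]
```

View pics/w4.png

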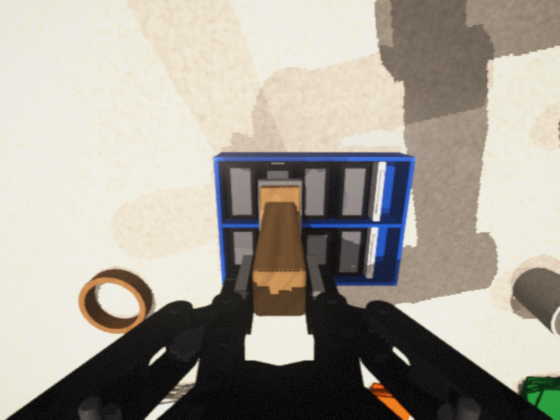

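View pics/s4.png

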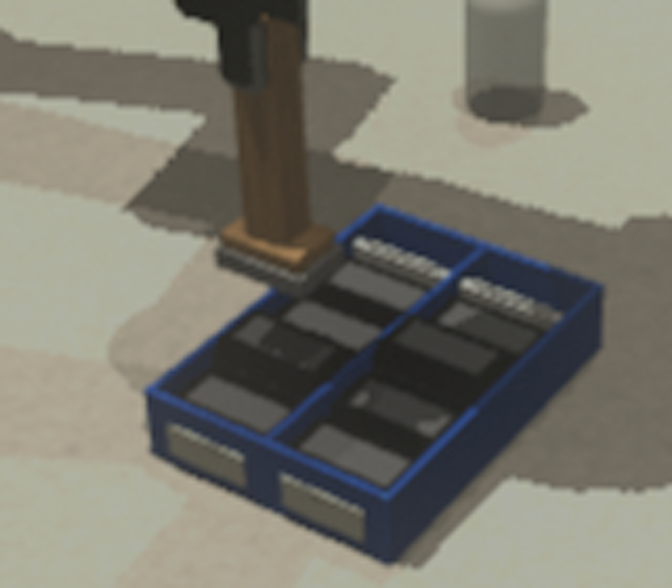

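View pics/t4.png

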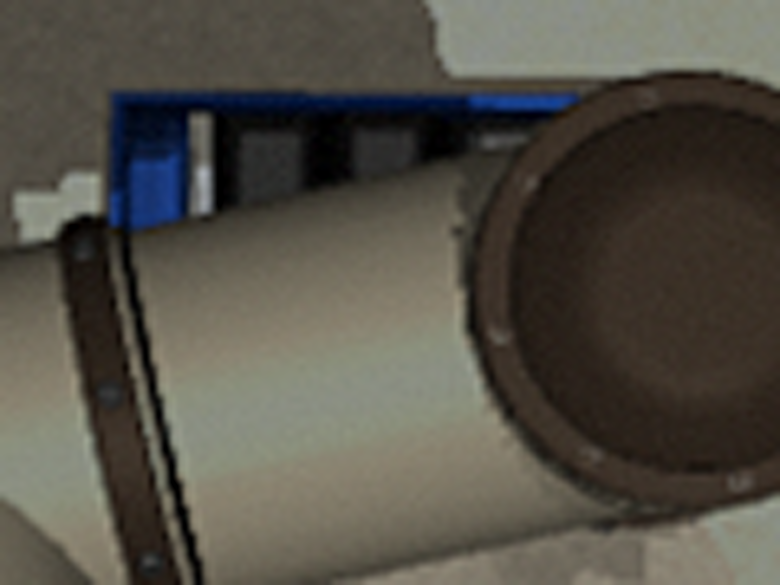

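The wrist picture shows the foot over near1, with its robot-side edge at row 180 and columns 259 to 302. The bin rim runs from (215,155) to (413,155). I'll check the foot's position relative to the bin.

```bash
python3 - <<'E'
from h import *
im=cv2.imread("pics/w4.png")
cv2.imwrite("pics/w4z.png",cv2.resize(im[145:295,210:420],None,fx=3.8,fy=3.8,interpolation=2))
E
```

```text
(no output)
```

View pics/w4z.png

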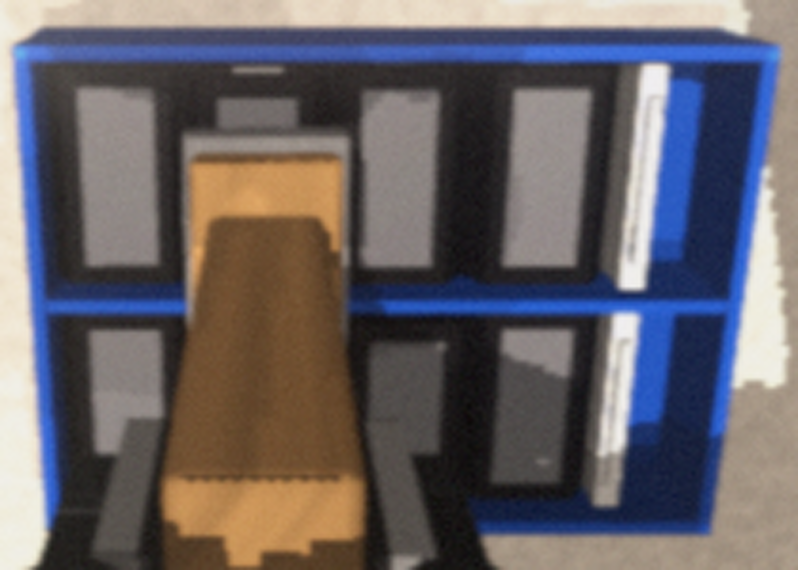

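```bash
python3 - <<'E'
from h import *
m=cam('wrist')
u=lambda p:unz(p,(210,145),3.8,3.8)
loc=lambda W: np.round((W[:,:2]-bb)@Rb,1)
print('rim near L,R',loc(ray(m,u([(15,48),(780,50)]),45)),'rim far R',loc(ray(m,u([(710,530)]),45)))
print('proud1 top face edge mid',loc(ray(m,u([(217,97),(299,97)]),48)))
for z in (98,108): print('foot edge',z,loc(ray(m,u([(182,135),(351,135)]),z)))
E
```

```text
rim near L,R [[ -78.3 -106.9]
 [ -77.6  105.3]] rim far R [[ 74.7 104.8]]
proud1 top face edge mid [[-65.2 -51. ]
 [-65.1 -28.1]]
foot edge 98 [[-64.8 -57.1]
 [-64.8 -17.3]]
foot edge 108 [[-66.9 -56.4]
 [-66.9 -18.1]]
```

Foot centre relative to the bin is about (-38, -37), which is well aligned with near1. I'll descend to just above it.

Request:
jog_arm --rows '[[[0,0,1],[0,0,0],2],[[0,0,1.5],[0,0,0],2],[[0,0,1],[0,0,0],2],[[0,0,0.5],[0,0,0],2],[[0,0,0],[0,0,0],2],[[0,0,0],[0,0,0],2]]'

```text
clock: 7.45
position: [496.3, -61.3, 141.5]
ee_rot: [0.015, 1.0, 0.0, 0.0]
contact_force: [0.3, 0.8, -1.9]
gripper_width: 25.3
```

Request:
jog_arm --rows '[[[0,0,0.1],[0,0,0],2],[[0,0,0.1],[0,0,0],2],[[0,0,0.1],[0,0,0],2],[[0,0,0.1],[0,0,0],2],[[0,0,0.1],[0,0,0],2],[[0,0,0.1],[0,0,0],2]]'

```text
clock: 8.2
position: [495.9, -61.4, 135.0]
ee_rot: [0.015, 1.0, -0.0, 0.0]
contact_force: [0.6, 0.5, -2.5]
gripper_width: 25.1
```

Request:
jog_arm --rows '[[[0,0,0.1],[0,0,0],2],[[0,0,0.1],[0,0,0],2],[[0,0,0],[0,0,0],2]]'

```text
clock: 8.57
position: [495.8, -61.4, 133.0]
ee_rot: [0.015, 1.0, -0.0, -0.0]
contact_force: [-0.1, -0.2, -2.5]
gripper_width: 24.9
```

Request:
jog_arm --rows '[[[0,0,0.1],[0,0,0],2],[[0,0,0.1],[0,0,0],2],[[0,0,0],[0,0,0],2]]'

```text
clock: 8.95
position: [495.9, -61.4, 131.1]
ee_rot: [0.015, 1.0, 0.0, -0.0]
contact_force: [0.2, -0.5, -2.5]
gripper_width: 24.7
```

Request:
jog_arm --rows '[[[0,0,0.1],[0,0,0],2],[[0,0,0.1],[0,0,0],2],[[0,0,0],[0,0,0],2]]'

```text
clock: 9.32
position: [496.5, -61.2, 129.8]
ee_rot: [0.015, 1.0, 0.0, 0.001]
contact_force: [-0.6, 1.8, 3.1]
gripper_width: 25.0
```

Request:
jog_arm --rows '[[[0,0,0.1],[0,0,0],2],[[0,0,0.1],[0,0,0],2],[[0,0,0],[0,0,0],2]]'

```text
clock: 9.7
position: [496.1, -61.4, 126.9]
ee_rot: [0.015, 1.0, -0.0, 0.0]
contact_force: [0.1, -0.4, -1.8]
gripper_width: 24.7
```

Request:
jog_arm --rows '[[[0,0,0.1],[0,0,0],2],[[0,0,0.1],[0,0,0],2],[[0,0,0],[0,0,0],2]]'

```text
clock: 10.07
position: [495.4, -61.5, 124.5]
ee_rot: [0.015, 1.0, -0.0, -0.001]
contact_force: [-0.4, 0.5, -2.5]
gripper_width: 24.7
```

Request:
jog_arm --rows '[[[0,0,0.1],[0,0,0],2],[[0,0,0.1],[0,0,0],2],[[0,0,0],[0,0,0],2]]'

```text
clock: 10.45
position: [495.8, -61.4, 123.0]
ee_rot: [0.015, 1.0, 0.0, -0.0]
contact_force: [-0.1, 0.1, -3.2]
gripper_width: 25.2
```

Request:
jog_arm --rows '[[[0,0,0.1],[0,0,0],2],[[0,0,0.1],[0,0,0],2],[[0,0,0],[0,0,0],2]]'

```text
clock: 10.82
position: [496.0, -61.4, 121.2]
ee_rot: [0.015, 1.0, -0.0, 0.0]
contact_force: [0.6, -0.4, -1.3]
gripper_width: 24.7
```

Request:
jog_arm --rows '[[[0,0,0.1],[0,0,0],2],[[0,0,0.1],[0,0,0],2],[[0,0,0],[0,0,0],2]]'

```text
clock: 11.2
position: [496.6, -61.5, 121.1]
ee_rot: [0.015, 1.0, -0.0, 0.001]
contact_force: [-2.4, 0.5, 8.9]
gripper_width: 25.0
```

Request:
jog_arm --rows '[[[0,0,0.04],[0,0,0],2],[[0,0,0],[0,0,0],2],[[0,0,0],[0,0,0],2],[[0,0,0],[0,0,0],2],[[0,0,0],[0,0,0],2],[[0,0,0],[0,0,0],2],[[0,0,0],[0,0,0],2]]'

```text
clock: 12.08
position: [496.7, -61.5, 121.1]
ee_rot: [0.015, 1.0, -0.0, 0.001]
contact_force: [-3.0, 1.7, 11.1]
gripper_width: 25.1
```

```bash
python3 -c "
from h import *
st();im=eyes.get_image('scene');cv2.imwrite('pics/s5.png',cv2.resize(im[130:270,190:350],None,fx=4.2,fy=4.2,interpolation=2)[:,:,::-1]);st()"
```

```text
t 12.07 p [496.7 -61.5 121.1] yaw 178.32 tilt 0.13 zaxis [ 2.3e-03 -6.0e-04 -1.0e+00] F [-3.02  1.69 11.08] M [ 0.48  1.24 -0.08] w 25.1
t 12.12 p [496.6 -61.5 121.1] yaw 178.32 tilt 0.13 zaxis [ 2.2e-03 -6.0e-04 -1.0e+00] F [-3.7   1.71  9.73] M [ 0.47  1.29 -0.08] w 25.3
```

View pics/s5.png

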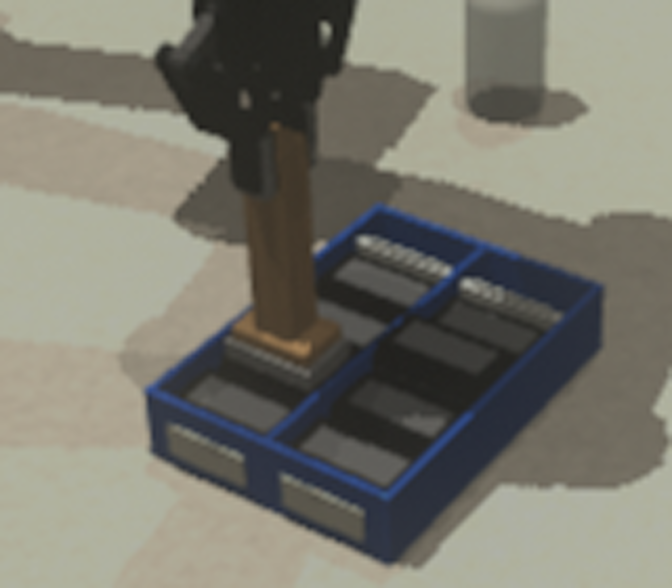

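Near1 came home at sole z ≈ 38 mm (rest about 3 mm) and was held at about 13 N net. The picture shows the foot flat inside the lane. I'll lift and go to far2.

Request:
jog_arm --rows '[[[0,0,-0.2],[0,0,0],2],[[0,0,-0.5],[0,0,0],2],[[0,0,-1.5],[0,0,0],2],[[0,0,-1.5],[0,0,0],2],[[0,0,-0.7],[0,0,0],2],[[0,0,0],[0,0,0],2],[[0,0,0],[0,0,0],2]]'

```text
clock: 13.0
position: [495.5, -61.4, 162.3]
ee_rot: [0.015, 1.0, 0.0, -0.0]
contact_force: [-0.7, 0.6, -3.4]
gripper_width: 25.3
```

```bash
python3 -c "
from h import *
togo([*F2,163],178.3)
im=eyes.get_image('wrist');cv2.imwrite('pics/w6.png',im[:,:,::-1])
togo([*F2,163],178.3)"
```

```text
t 13.0 p [495.5 -61.4 162.3] yaw 178.25 tilt 0.06 zaxis [-1.e-03  1.e-04 -1.e+00] F [-0.74  0.63 -3.41] M [ 0.01  0.01 -0.03] w 25.3
tool shift cm [-7.494  4.384 -0.077]
turn deg [ 0.   -0.06 -0.05]
t 13.05 p [495.4 -61.4 162.2] yaw 178.25 tilt 0.07 zaxis [-0.0013 -0.     -1.    ] F [ 0.69  0.28 -3.5 ] M [ 0.01 -0.01 -0.03] w 25.1
tool shift cm [-7.495  4.386 -0.093]
turn deg [-0.   -0.07 -0.05]
```

View pics/w6.png

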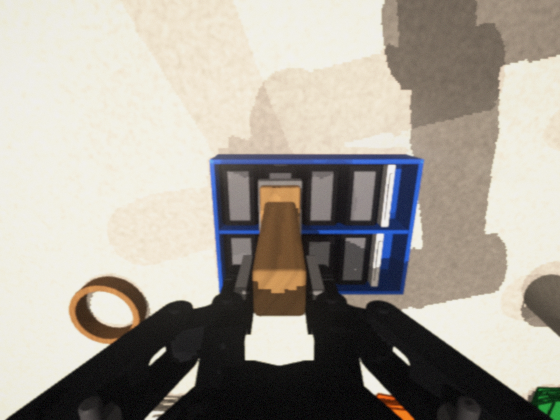

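Request:
jog_arm --rows '[[[-1,0.6,0],[0,0,0],2],[[-2,1.2,0],[0,0,0],2],[[-2.5,1.5,0],[0,0,0],2],[[-1.5,0.8,0],[0,0,0],2],[[-0.55,0.3,0],[0,0,0],2],[[0,0,0],[0,0,0],2],[[0,0,0],[0,0,0],2]]'

```text
clock: 13.92
position: [571.9, -20.0, 162.7]
ee_rot: [0.015, 1.0, -0.0, -0.0]
contact_force: [-0.5, -0.2, -3.7]
gripper_width: 24.8
```

```bash
python3 -c "
from h import *
togo([*F2,140],178.3)
im=eyes.get_image('wrist');cv2.imwrite('pics/w7.png',cv2.resize(im[130:300,190:420],None,fx=3.4,fy=3.4,interpolation=2)[:,:,::-1])
im=eyes.get_image('scene');cv2.imwrite('pics/s7.png',cv2.resize(im[130:270,190:350],None,fx=4.2,fy=4.2,interpolation=2)[:,:,::-1])
"
```

```text
t 13.93 p [571.9 -20.  162.7] yaw 178.24 tilt 0.04 zaxis [-7.e-04 -1.e-04 -1.e+00] F [-0.49 -0.16 -3.72] M [0.   0.   0.01] w 24.8
tool shift cm [0.023 0.022 2.27 ]
turn deg [-0.   -0.04 -0.06]
```

View pics/w7.png

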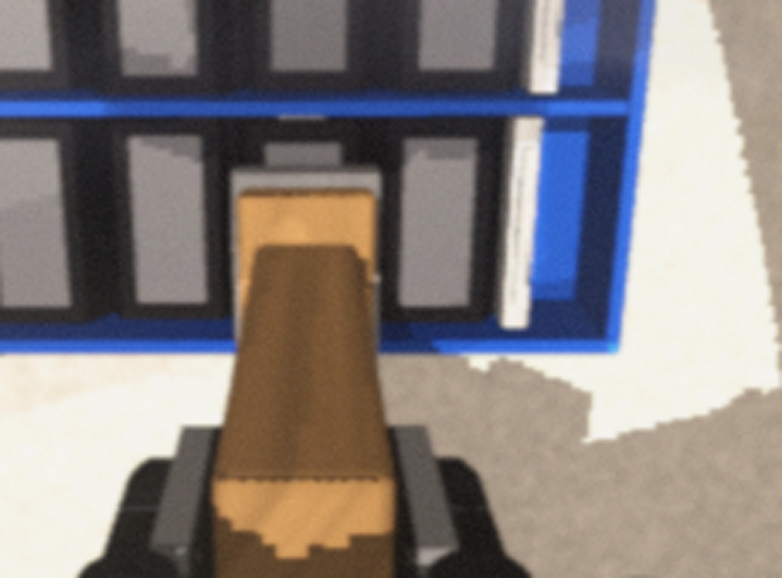

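View pics/s7.png

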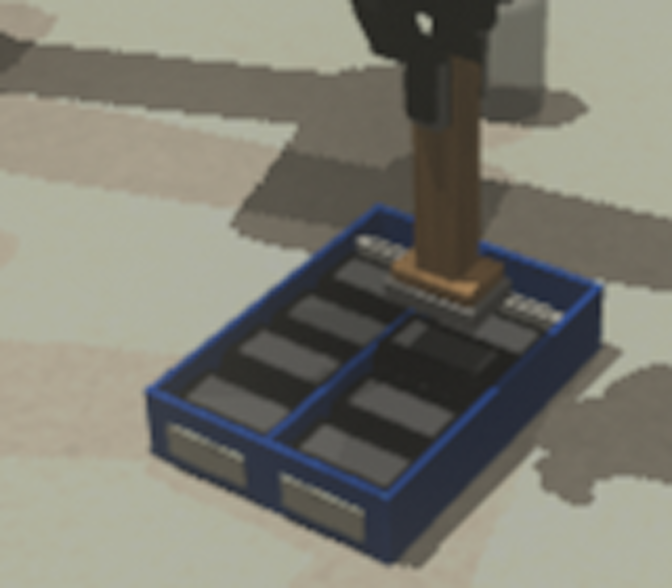

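Near1 now lies level with its neighbours, and the foot hangs over far2. I'll check the foot's offset.

```bash
python3 - <<'E'
from h import *
m=cam('wrist')
u=lambda p:unz(p,(190,130),3.4,3.4)
loc=lambda W: np.round((W[:,:2]-bb)@Rb,1)
print('rim far R',loc(ray(m,u([(615,350)]),45)))
print('proud top',loc(ray(m,u([(264,145),(342,145)]),48)))
for z in (80,88): print('foot edge',z,loc(ray(m,u([(232,170),(382,170)]),z)))
E
```

```text
rim far R [[ 75.2 104.8]]
proud top [[ 9.2 -5.5]
 [ 9.2 17.4]]
foot edge 80 [[ 10.  -12.6]
 [ 10.   26.8]]
foot edge 88 [[  8.3 -12. ]
 [  8.4  26.2]]
```

Request:
jog_arm --rows '[[[0,0,0.7],[0,0,0],2],[[0,0,0.9],[0,0,0],2],[[0,0,0.6],[0,0,0],2],[[0,0,0],[0,0,0],2]]'

```text
clock: 14.52
position: [572.1, -19.8, 139.8]
ee_rot: [0.015, 1.0, -0.0, -0.001]
contact_force: [-0.5, -0.4, -2.9]
gripper_width: 24.8
```

Request:
jog_arm --rows '[[[0,0,0.1],[0,0,0],2],[[0,0,0.1],[0,0,0],2],[[0,0,0.1],[0,0,0],2],[[0,0,0.1],[0,0,0],2],[[0,0,0],[0,0,0],2]]'

```text
clock: 15.15
position: [572.6, -19.7, 136.6]
ee_rot: [0.015, 1.0, -0.0, -0.0]
contact_force: [0.1, -0.1, -2.7]
gripper_width: 25.0
```

Request:
jog_arm --rows '[[[0,0,0.1],[0,0,0],2],[[0,0,0.1],[0,0,0],2],[[0,0,0],[0,0,0],2]]'

```text
clock: 15.52
position: [572.6, -19.7, 134.6]
ee_rot: [0.015, 1.0, -0.0, -0.0]
contact_force: [0.1, 0.1, -2.4]
gripper_width: 24.9
```

Request:
jog_arm --rows '[[[0,0,0.1],[0,0,0],2],[[0,0,0.1],[0,0,0],2],[[0,0,0],[0,0,0],2]]'

```text
clock: 15.9
position: [572.6, -19.7, 132.6]
ee_rot: [0.015, 1.0, -0.0, -0.0]
contact_force: [0.5, 0.2, -2.1]
gripper_width: 24.6
```

Request:
jog_arm --rows '[[[0,0,0.1],[0,0,0],2],[[0,0,0.1],[0,0,0],2],[[0,0,0],[0,0,0],2]]'

```text
clock: 16.27
position: [572.8, -19.7, 130.8]
ee_rot: [0.015, 1.0, -0.0, 0.0]
contact_force: [-0.7, 0.6, -1.8]
gripper_width: 25.1
```

Request:
jog_arm --rows '[[[0,0,0.1],[0,0,0],2],[[0,0,0.1],[0,0,0],2],[[0,0,0],[0,0,0],2]]'

```text
clock: 16.65
position: [573.4, -19.3, 129.4]
ee_rot: [0.015, 1.0, 0.0, 0.001]
contact_force: [-0.3, 1.9, 3.5]
gripper_width: 25.1
```

Request:
jog_arm --rows '[[[0,0,0.1],[0,0,0],2],[[0,0,0.1],[0,0,0],2],[[0,0,0],[0,0,0],2]]'

```text
clock: 17.02
position: [571.3, -20.1, 125.2]
ee_rot: [0.015, 1.0, -0.0, -0.002]
contact_force: [-0.4, 0.4, -2.7]
gripper_width: 24.8
```

Request:
jog_arm --rows '[[[0,0,0.1],[0,0,0],2],[[0,0,0.1],[0,0,0],2],[[0,0,0],[0,0,0],2]]'

```text
clock: 17.4
position: [572.4, -19.8, 124.2]
ee_rot: [0.015, 1.0, -0.0, -0.001]
contact_force: [-0.4, -0.0, -3.5]
gripper_width: 24.8
```

Request:
jog_arm --rows '[[[0,0,0.1],[0,0,0],2],[[0,0,0.1],[0,0,0],2],[[0,0,0],[0,0,0],2]]'

```text
clock: 17.77
position: [572.6, -19.7, 122.6]
ee_rot: [0.015, 1.0, -0.0, -0.0]
contact_force: [0.6, 0.2, -2.7]
gripper_width: 25.0
```

Request:
jog_arm --rows '[[[0,0,0.1],[0,0,0],2],[[0,0,0.05],[0,0,0],2],[[0,0,0],[0,0,0],2]]'

```text
clock: 18.15
position: [572.7, -19.6, 121.2]
ee_rot: [0.015, 1.0, 0.0, -0.0]
contact_force: [0.4, 0.3, -2.5]
gripper_width: 24.6
```

Request:
jog_arm --rows '[[[0,0,0.1],[0,0,0],2],[[0,0,0.05],[0,0,0],2],[[0,0,0],[0,0,0],2]]'

```text
clock: 18.52
position: [572.7, -19.7, 119.6]
ee_rot: [0.015, 1.0, -0.0, -0.0]
contact_force: [0.5, 0.2, -3.0]
gripper_width: 25.0
```

Request:
jog_arm --rows '[[[0,0,0.1],[0,0,0],2],[[0,0,0.05],[0,0,0],2],[[0,0,0],[0,0,0],2]]'

```text
clock: 18.9
position: [572.7, -19.7, 118.3]
ee_rot: [0.015, 1.0, -0.0, 0.0]
contact_force: [-1.5, -0.2, -2.7]
gripper_width: 25.1
```

Request:
jog_arm --rows '[[[0,0,0.1],[0,0,0],2],[[0,0,0],[0,0,0],2]]'

```text
clock: 19.15
position: [573.0, -19.7, 118.2]
ee_rot: [0.015, 1.0, -0.0, 0.001]
contact_force: [-2.6, 0.1, 2.8]
gripper_width: 25.3
```

Request:
jog_arm --rows '[[[0,0,0.1],[0,0,0],2],[[0,0,0],[0,0,0],2]]'

```text
clock: 19.4
position: [573.3, -19.8, 118.2]
ee_rot: [0.015, 1.0, -0.0, 0.001]
contact_force: [-2.6, -0.1, 9.2]
gripper_width: 25.0
```

Request:
jog_arm --rows '[[[0,0,0.05],[0,0,0],2],[[0,0,0],[0,0,0],2],[[0,0,0],[0,0,0],2],[[0,0,0],[0,0,0],2],[[0,0,0],[0,0,0],2],[[0,0,0],[0,0,0],2],[[0,0,0],[0,0,0],2],[[0,0,0],[0,0,0],2]]'

```text
clock: 20.4
position: [573.4, -19.8, 118.2]
ee_rot: [0.015, 1.0, -0.0, 0.001]
contact_force: [-3.4, 1.9, 10.1]
gripper_width: 24.8
```

Request:
jog_arm --rows '[[[0,0,-0.2],[0,0,0],2],[[0,0,-0.5],[0,0,0],2],[[0,0,-1.5],[0,0,0],2],[[0,0,-2],[0,0,0],2],[[0,0,-2],[0,0,0],2],[[0,0,-1],[0,0,0],2],[[0,0,0],[0,0,0],2],[[0,0,0],[0,0,0],2]]'

```text
clock: 21.4
position: [572.0, -19.7, 186.8]
ee_rot: [0.015, 1.0, -0.0, -0.001]
contact_force: [1.4, 0.8, -3.0]
gripper_width: 25.0
```

```bash
python3 -c "
from h import *
togo([437,-335.5,190],178.3)
im=eyes.get_image('scene');cv2.imwrite('pics/s8.png',cv2.resize(im[130:270,190:350],None,fx=4.2,fy=4.2,interpolation=2)[:,:,::-1])
"
```

```text
t 21.4 p [572.  -19.7 186.8] yaw 178.25 tilt 0.11 zaxis [-0.0019  0.     -1.    ] F [ 1.39  0.75 -3.01] M [-0.02  0.02 -0.05] w 25.0
tool shift cm [ 12.531 -31.979  -0.297]
turn deg [-0.   -0.11 -0.05]
```

View pics/s8.png

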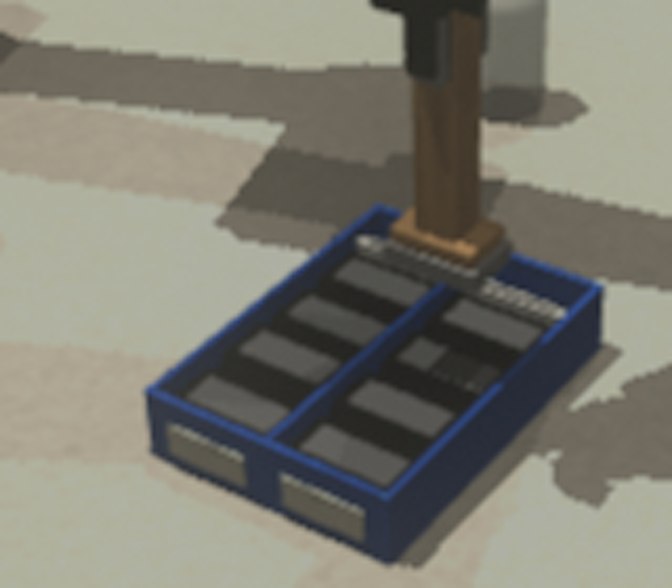

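Both cases are level with their neighbours. I'll return the tamper to its old spot.

Request:
jog_arm --rows '[[[0.8,-2,0],[0,0,0],2],[[1.5,-4,0],[0,0,0],2],[[1.7,-4.3,0],[0,0,0],2],[[1.7,-4.3,0],[0,0,0],2],[[1.7,-4.3,0],[0,0,0],2],[[1.7,-4.3,0],[0,0,0],2],[[1.7,-4.3,0],[0,0,0],2],[[1.2,-3,0],[0,0,0],2],[[0.5,-1.4,0],[0,0,0],2],[[0,0,0],[0,0,0],2]]'

```text
clock: 22.7
position: [437.2, -335.5, 187.3]
ee_rot: [0.016, 1.0, 0.0, -0.0]
contact_force: [0.4, 1.1, -3.2]
gripper_width: 24.9
```

Request:
jog_arm --rows '[[[0,0,1],[0,0,0],2],[[0,0,2.5],[0,0,0],2],[[0,0,2.5],[0,0,0],2],[[0,0,2.5],[0,0,0],2],[[0,0,1],[0,0,0],2],[[0,0,0],[0,0,0],2],[[0,0,0],[0,0,0],2]]'

```text
clock: 23.58
position: [439.1, -334.9, 93.7]
ee_rot: [0.015, 1.0, -0.001, 0.001]
contact_force: [0.3, 0.0, -2.8]
gripper_width: 25.0
```

Request:
jog_arm --rows '[[[0,0,0.3],[0,0,0],2],[[0,0,0.3],[0,0,0],2],[[0,0,0.15],[0,0,0],2],[[0,0,0],[0,0,0],2],[[0,0,0],[0,0,0],2]]'

```text
clock: 24.2
position: [438.1, -334.8, 85.3]
ee_rot: [0.015, 1.0, -0.0, 0.0]
contact_force: [0.6, 0.3, -3.1]
gripper_width: 24.9
```

Request:
jog_arm --rows '[[[0,0,0.1],[0,0,0],2],[[0,0,0.1],[0,0,0],2],[[0,0,0],[0,0,0],2]]'

```text
clock: 24.58
position: [438.0, -334.7, 83.1]
ee_rot: [0.015, 1.0, 0.0, -0.0]
contact_force: [-1.0, -0.1, -3.7]
gripper_width: 25.0
```

Request:
jog_arm --rows '[[[0,0,0.1],[0,0,0],2],[[0,0,0],[0,0,0],2],[[0,0,0],[0,0,0],2]]'

```text
clock: 24.95
position: [438.3, -334.9, 82.9]
ee_rot: [0.015, 1.0, -0.0, 0.0]
contact_force: [-1.7, 1.2, 3.9]
gripper_width: 25.3
```

Request:
jog_arm --rows '[[[0,0,-0.05],[0,0,0],2],[[0,0,0],[0,0,0],3],[[0,0,0],[0,0,0],4],[[0,0,0],[0,0,0],6],[[0,0,0],[0,0,0],8.5],[[0,0,0],[0,0,0],8.5],[[0,0,0],[0,0,0],8.5],[[0,0,0],[0,0,0],8.5]]'

```text
clock: 25.95
position: [438.1, -334.7, 82.7]
ee_rot: [0.015, 1.0, -0.0, 0.0]
contact_force: [0.6, -0.4, 0.4]
gripper_width: 85.2
```

```bash
python3 -c "
from h import *
st()
im=eyes.get_image('wrist');cv2.imwrite('pics/w9.png',im[:,:,::-1])
"
```

```text
t 25.95 p [ 438.1 -334.7   82.7] yaw 178.26 tilt 0.0 zaxis [ 0. -0. -1.] F [ 0.58 -0.44  0.43] M [ 0.04 -0.01  0.03] w 85.2
```

View pics/w9.png

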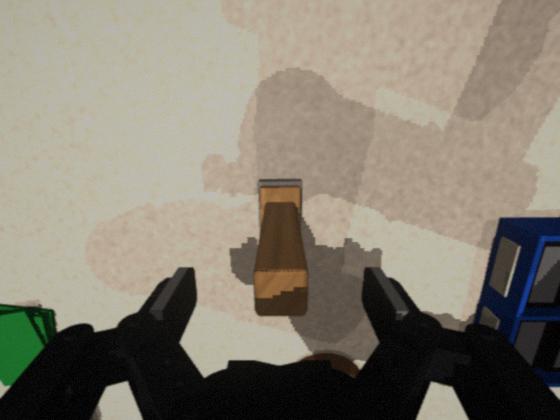

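The fingers are open and clear on both sides of the upright tamper. I'll lift straight up and move away toward -y so the view is clear.

Request:
jog_arm --rows '[[[0,0,-1.5],[0,0,0],8.5],[[0,0,-3],[0,0,0],8.5],[[0,0,-4],[0,0,0],8.5],[[0,0,-4],[0,0,0],8.5],[[0,0,-3],[0,0,0],8.5],[[1,-4,0],[0,0,0],8.5],[[1,-4,0],[0,0,0],8.5],[[1,-4,0],[0,0,0],8.5],[[1,-4,0],[0,0,0],8.5],[[0,0,0],[0,0,0],8.5]]'

```text
clock: 27.25
position: [392.1, -495.6, 238.0]
ee_rot: [0.017, 1.0, -0.0, -0.0]
contact_force: [0.4, 0.4, -0.5]
gripper_width: 85.0
```

```bash
python3 -c "
from h import *
im=eyes.get_image('scene');cv2.imwrite('pics/s10.png',cv2.resize(im,None,fx=1.4,fy=1.4)[:,:,::-1])
im=eyes.get_image('top');cv2.imwrite('pics/t10.png',im[:,:,::-1])
cv2.imwrite('pics/t10z.png',cv2.resize(im[165:255,235:340],None,fx=7,fy=6.4,interpolation=2)[:,:,::-1])
st()"
```

```text
t 27.35 p [ 393.  -493.5  238.2] yaw 178.21 tilt 0.02 zaxis [ 4.e-04 -1.e-04 -1.e+00] F [ 0.34 -0.89 -0.18] M [-0.    0.03 -0.03] w 85.1
```

View pics/s10.png

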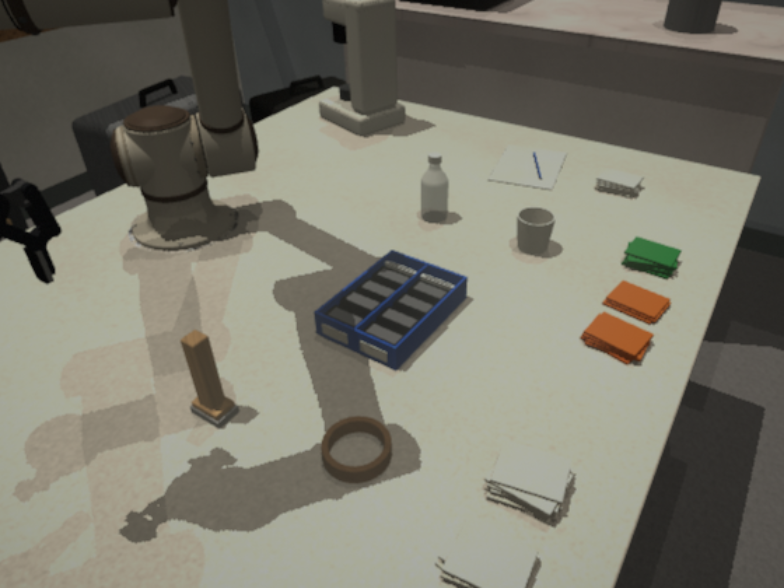

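View pics/t10z.png

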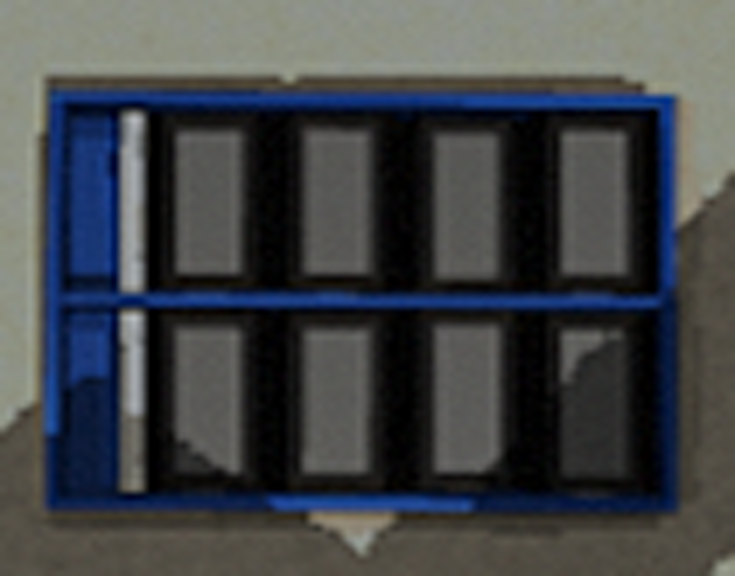

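View pics/t10.png

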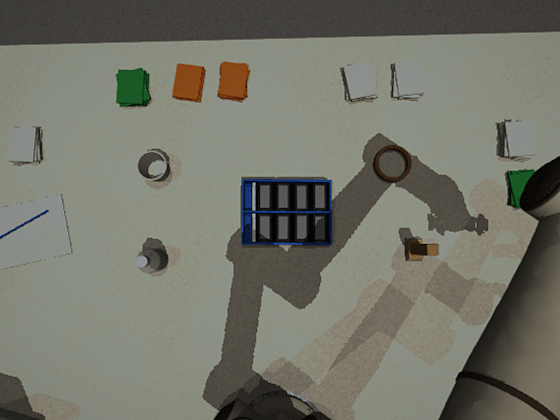

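All eight cases are evenly spaced and level, and both end plates have moved back. The tamper stands upright at about (422,249) in the top picture, and the bottle, cup and ring are where they were. I'm handing in.

```bash
python3 -c "
from bench import arm
print(arm.job_done())"
```

```text
the job is handed in; nothing more can be done
None
```

I pressed both proud cases (near1 and far2) home with the tamper's sole, stood the tamper back upright where it started, and handed in at about 27 s. No verdict is reported.

- **Forces:** Each case slid past its neighbours and dropped. near1 came home on a rest about 3 mm high, and far2 on one about 0.5 mm high. I held each for about 1 s at roughly 13–14 N, allowing for the tamper's weight. I only read the force at the end of each short move, and no reading was near 25 N.
- **Last pictures:** All eight cases look level and evenly spaced, with both end plates pushed back. The tamper is upright about 0.32 m from the bin, the bottle, cup and ring look unmoved, and the gripper is clear of everything.
- **Disagreements:** The cameras put the tamper 2–4 mm apart, and the wrist camera read the bin's far rim about 3 mm short. Both were within the foot's clearance in the lanes. I judged flatness by eye from the pictures and the sole height and did not measure each case's tilt.

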